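Sort the nested enamel sifters back onto their jars

ROBOT

A 6-joint arm with a two-finger parallel gripper is mounted at the origin on a cart in front of the work surface, level with it; the furniture and walls round the work are solid. World frame = base frame: x ahead of the robot, y to its left, z up, the work surface at z = 0. Lengths are in mm, angles in rad, forces in N, time in s.
With the tool pointing down it reaches from about 400 to 825 mm from the base axis. Payload 7 kg.
Tool frame: the origin (TCP) lies midway between the tips of the shut fingers; the grasp point (between the pads) lies 19 mm behind it; z points along the fingers, y is the direction in which the jaws open and shut (so a half turn about z gives the same grasp; the last joint's range is limited). The gripper opens to 85 mm and grips with 20 to 120 N. Pads are 22 mm wide; open, the fingers measure 114 mm over their backs; the gripper's body (76 mm by 85 mm) begins 54 mm behind the grasp point. The pads swing forward as they close: fully open they stand 13 mm farther back than shut.
Start: joints at [-1.029, 0.359, 0.012, 0, -1.224, -0.288], TCP at [169.456, -653.361, 231.302] pointing down, gripper open.
Joint ranges: [-3.07, 3.07], [-1.43, 2.12], [-1.02, 1.25], [-3.03, 1.67], [-3.05, -0], [-3.03, 3.03]. Speed limits (rad/s): [2.39, 2.39, 3.01, 3.14, 3.14, 3.14].

INTERFACE

Orientations are given as a unit quaternion [x, y, z, w].
In Python, from rig import env, capture, camera_info gives the robot as it stands. Calls block until the motion is done:
- env.movep(position, orientation): joint-space move of the TCP to a pose.
- env.move_l(position, rot=None, feed=150): straight line of the TCP; rot=None keeps the orientation; feed is the mean speed in mm/s.
- env.movej(angles): joint-space move.
- env.gripper_to(opening, effort=None): opening from 0.0 (shut) to 1.0 (fully open); effort is the grip in N (None keeps the last); returns when the fingers have stopped.
- env.sleep(seconds).
- env.solve_ik(position, orientation): joint angles nearest the present ones, or None.
- capture(name): name is "scene" or "top"; returns (picture, depth): 480x640x3 uint8, red, green, blue; 480x640 float32, mm along the optical axis (not along the pixel's ray), 0 where there is no reading.
- camera_info(name): a dict with "camera_matrix" (3x3 intrinsics, pixels), "rvec" (rotation vector, rad) and "tvec" (3), from world to camera coordinates, as OpenCV has them. Camera axes: x right, y down, z forward; pixel columns grow to the right and rows downward; lengths in mm; the calibration is good to about 2 mm. A picture is of the moment at which its call begins. camera_info takes no time and is no camera call.
A pose or a line that the arm cannot do raises env.MotionError and nothing moves.
- env.sign_off(): hands the job in, once; it reports no verdict.
Readings, each from a call of its own:
- env.get_time_s(): time.
- env.get_joint_positions(): joint angles.
- env.get_qd(): joint speeds.
- env.get_joint_torque(): joint torques, N m.
- env.get_eef_pos(): TCP position.
- env.get_tcp_rot(): TCP orientation.
- env.get_force(): force on the tool from outside, world axes, zero at the start.
- env.get_moment(): the same for the moment, N m.
- env.get_gripper_width(): opening from 0.0 (shut) to 1.0 (fully open).
Only numpy, scipy, OpenCV 4.12 (cv2) and the standard library are available. Lean on these libraries where they do the work, as an engineer would, in place of code of your own. Each camera call takes 0.05 s, during which the arm holds its last target.

TASK

The four enamel sifters were washed and left nested on the cork mat: take the stack apart and hang each one, level and fully home by its rim, in the mouth of the jar that has the colour of its handle, so that the colours do not mix. The two green ones share the green jar: the large one hangs in the jar's mouth and the small one stands flat inside it, its handle turned about a quarter turn or more away from the large one's so that either can be picked up. The empty half of the cork mat is free for putting a sifter aside meanwhile; leave all jars standing.

Things in the scene. Friction and masses are not known exactly. Their poses are not given: they have to be found in the camera images.
- blue_sifter: Sifter with blue handle, smallest, top of the stack. All four sifters: conical steel cup with gauze floor, 30 mm high, a 3 mm thick rim 27 to 30 mm up, standing out 6 mm; a wire leads to the level plastic handle. Cup 29 mm across at the foot, 36 under the rim, rim 48; 40 g, mostly the cup. Origin: centre of the underside; x along the handle, z up.
- green_small: Small sifter with green handle, second from the top. Cup 38 mm across at the foot, 46 under the rim, rim 58; 50 g. Origin and axes as the blue one's. A nested cup's foot stands on the gauze, 6 mm above the foot of the cup around it.
- red_sifter: Sifter with red handle, third from the top. Cup 47 mm across at the foot, 56 under the rim, rim 68; 60 g. Origin and axes as the blue one's. Its handle, as all four: middle 80 mm out along x and 36 mm up from the origin.
- green_large: Large sifter with green handle, the lowest, on the cork mat. Cup 56 mm across at the foot, 66 under the rim, rim 78; inside 52 mm across at the gauze, 6 mm above the foot; 75 g. Origin and axes as the blue one's.
- green_small_handle (a point): Middle of the small green sifter's handle: 80 mm along x, 36 mm up from its origin. All four handles are straight level plastic bars along x, 44 mm long, 12 mm wide, 10 mm high: take them from above, fingers closing across the 12 mm. At the start neighbouring handles point at least 60 degrees apart, about 6 mm higher from cup to cup.
- green_large_handle (a point): Middle of the large green sifter's handle: 80 mm along x, 36 mm up from its origin.
- blue_jar: Blue glazed stoneware jar with cream neck, loose, 0.45 kg, 61 mm across, 60 mm tall; round open mouth 41 mm across, 30 mm deep. Origin: centre of the underside, z up. A sifter hanging in a jar by its rim has its foot 33 mm above the jar's underside.
- red_jar: Red jar, as the blue one but 81 mm across, mouth 61 mm across. Origin: centre of the underside, z up.
- green_jar: Green jar, as the blue one but 91 mm across, mouth 71 mm across. Origin: centre of the underside, z up.
- free_spot (a point): Middle of the empty half of the fixed cork mat (150 x 300 mm, 3 mm thick), on its top; a sifter can be put aside here. The stack stands on the other half, 155 to 170 mm away; only the blue or small green handle may reach over this half. Low clutter lies nearer than x = 0.38 m; other things stand beyond x = 0.63 m (a high drawer cabinet from x = 0.70, y 0.1 to 0.45) and left of y = 0.41 m.
There are look-alikes about, which are no part of the job. What is shaped like the blue_jar but pink is not meant.

How it is judged (in metres and radians):
At the end, for the whole second after the job is handed in: Blue, red and large green sifters hang in their jars: centred to 7 mm, foot 29 to 36 mm above the jar's foot, tilt < 0.1 rad; small green flat in the large one (foot 4 to 9 mm up, centred to 14 mm, tilt < 0.12), green handles > 75 mm apart; jars upright (0.1 rad); all released and at rest (horizontal distance between blue_sifter and blue_jar below 0.007 m and z of blue_sifter in the frame of blue_jar between 0.029 and 0.036 m and horizontal distance between red_sifter and red_jar below 0.007 m and z of red_sifter in the frame of red_jar between 0.029 and 0.036 m and horizontal distance between green_large and green_jar below 0.007 m and z of green_large in the frame of green_jar between 0.029 and 0.036 m and horizontal distance between green_small and green_large below 0.014 m and z of green_small in the frame of green_large between 0.004 and 0.009 m and horizontal distance between green_small_handle and green_large_handle above 0.075 m and angle between each of blue_sifter, red_sifter, green_large, blue_jar, red_jar, green_jar's own z axis and vertical below 0.1 rad and angle between green_small's own z axis and vertical below 0.12 rad and linear speed of each of blue_sifter, red_sifter, green_large, green_small below 0.02 m/s); the robot touches nothing.
It fails at once if A jar is knocked over (angle between any of blue_jar, red_jar, green_jar's own z axis and vertical above 0.6 rad).
It also fails if it takes over 112 s, if anything falls off the work surface, if the arm or the gripper's body presses on something with over 40 N, if the wrist force passes 120 N, or if a joint passes its speed limit or range.

## Working session

There is one attempt and no reset: what is moved stays moved. The work goes in short steps, each a Python script; the robot and the scene stay as the last script left them, time stands still between calls to the robot, and variables do not carry over. Pictures are saved under pics/ and viewed, and the job is handed in when it is done.

```bash
ls; mkdir -p pics; python3 - <<'E'
from rig import env, capture, camera_info
import cv2, numpy as np
for n in ["scene","top"]:
    p,d=capture(n); cv2.imwrite(f"pics/{n}0.png",p[:,:,::-1]); np.save(f"pics/{n}0.npy",d); print(n,camera_info(n),d.min(),d.max())
print(env.get_time_s(), env.get_tcp_rot(), env.get_gripper_width())
E
```

```text
pics
scene {'camera_matrix': array([[485.6127874 ,   0.        , 325.55477417],
       [  0.        , 485.6127874 , 239.48726958],
       [  0.        ,   0.        ,   1.        ]]), 'rvec': array([ 0.55372362, -2.55434581,  1.3064646 ]), 'tvec': array([ 491.72095224,  201.4540021 , 1008.13858431])} 0.0 3174.9053
top {'camera_matrix': array([[485.51902654,   0.        , 327.00774435],
       [  0.        , 485.51902654, 236.2115697 ],
       [  0.        ,   0.        ,   1.        ]]), 'rvec': array([ 2.16753028, -2.11581576,  0.08890754]), 'tvec': array([ -12.88320423,  553.86702447, 1023.2782977 ])} 0.0 1999.5565
0.1 [-1.26501098e-01  9.91966179e-01  7.37220839e-04 -1.66449791e-04] 1.0042290778731917
```

View pics/top0.png

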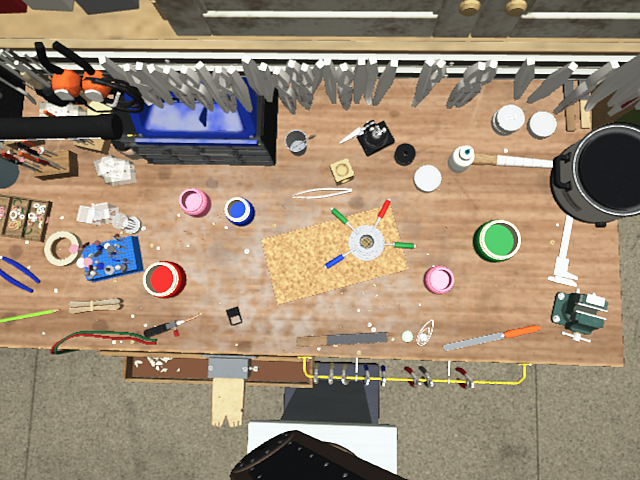

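View pics/scene0.png

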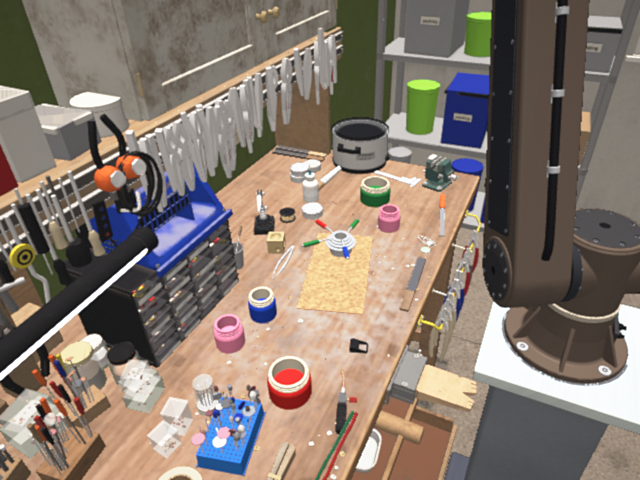

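```bash
cat > h.py <<'E'
import numpy as np, cv2
from rig import env, capture, camera_info
from scipy.spatial.transform import Rotation as R
def cam(n):
    c=camera_info(n); return c["camera_matrix"],cv2.Rodrigues(np.array(c["rvec"],float))[0],np.array(c["tvec"],float)
def ray_z(n,u,v,z):
    K,Rm,t=cam(n); d=Rm.T@np.linalg.inv(K)@np.array([u,v,1.]); o=-Rm.T@t
    return o+d*(z-o[2])/d[2]
def proj(n,p):
    K,Rm,t=cam(n); q=K@(Rm@np.array(p,float)+t); return q[:2]/q[2]
def cloud(n,D):
    K,Rm,t=cam(n); v,u=np.mgrid[:480,:640]
    P=np.stack([(u-K[0,2])/K[0,0]*D,(v-K[1,2])/K[1,1]*D,D],-1); return (P-t)@Rm
def shot(n,name,box=None,s=1):
    p,d=capture(n); im=p[:,:,::-1].copy()
    if box: x0,y0,x1,y1=box; im=im[y0:y1,x0:x1]
    if s!=1: im=cv2.resize(im,None,fx=s,fy=s,interpolation=cv2.INTER_CUBIC)
    cv2.imwrite(f"pics/{name}.png",im); return p,d
E
python3 - <<'E'
from h import *
for n,b,s in [("top",(250,170,460,310),3.8),("scene",(280,200,390,300),6)]:
    p=cv2.imread(f"pics/{n}0.png");x0,y0,x1,y1=b
    cv2.imwrite(f"pics/{n}0z.png",cv2.resize(p[y0:y1,x0:x1],None,fx=s,fy=s,interpolation=cv2.INTER_CUBIC))
D=np.load("pics/top0.npy");C=cloud("top",D)
hsv=cv2.cvtColor(cv2.imread("pics/top0.png"),cv2.COLOR_BGR2HSV)
masks={"red":((hsv[...,0]<6)|(hsv[...,0]>174)),"green":(abs(hsv[...,0].astype(int)-65)<18),"blue":abs(hsv[...,0].astype(int)-115)<12}
for k,m in masks.items():
    m=(m&(hsv[...,1]>140)&(hsv[...,2]>60)).astype(np.uint8); m[:170]=0;m[310:]=0;m[:,:140]=0;m[:,530:]=0
    N,L,S,c=cv2.connectedComponentsWithStats(m)
    for i in range(1,N):
        if S[i,4]>40:
            q=C[L==i]; print(k,c[i].round(1),S[i],np.median(q,0).round(1),np.percentile(q[:,2],[10,90]).round(1))
E
```

```text
red [383.7 208.6] [378 200  12  18  92] [ 614.5 -120.9   49.4] [45.9 51.6]
red [176.9 280.3] [155 261  31  37 292] [449.  320.   37.5] [17.1 44.2]
red [161.4 278.8] [150 266  23  27 470] [452.4 360.5  30.4] [27.8 33.3]
green [338.9 215.6] [332 209  15  15  82] [596.  -24.8  56.2] [53.2 59.4]
green [483.6 244.2] [476 220  28  41 122] [ 539.2 -329.7   40.1] [34.2 44.2]
green [498.5 239.6] [485 225  28  30 669] [ 554.8 -369.    30. ] [27.7 32.5]
green [403.7 244.9] [395 242  19   6  82] [ 537.3 -165.1   43.8] [41.3 47.1]
blue [246.6 216.7] [231 199  24  27 143] [588.8 173.1  39.2] [24.2 44. ]
blue [237.3 209.6] [230 202  15  16 186] [608.8 200.8  30.5] [27.9 33.2]
blue [334.  260.8] [326 255  18  13  93] [498.6 -16.7  61.5] [57.1 64.1]
```

View pics/top0z.png

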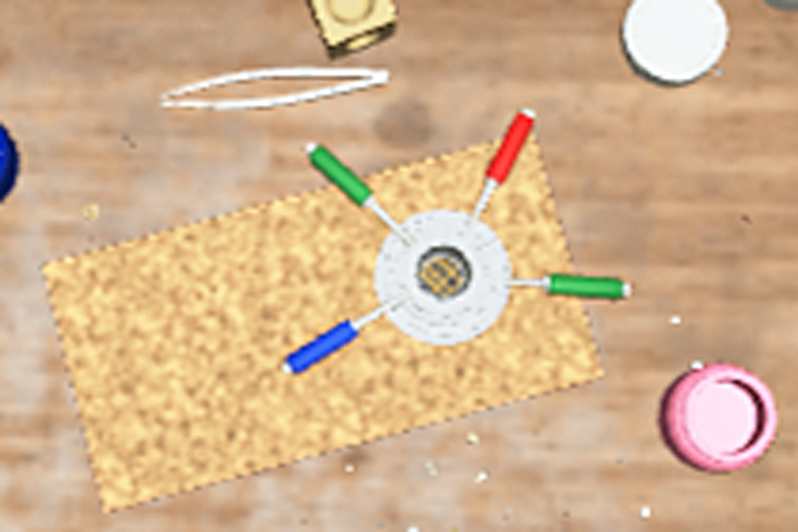

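View pics/scene0z.png

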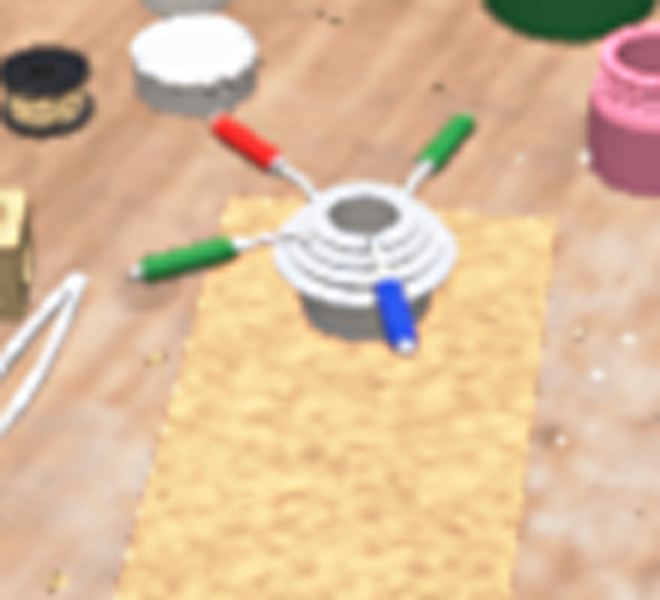

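The four handles' depth heights are 44, 50, 56 and 62 mm at the top. That makes the green one at (404,245) the large and the green one at (339,216) the small, with red at (384,208) and blue at (334,261). Jar candidates in the top view:
- **Blue:** (238,210)
- **Pink look-alikes:** (194,202) and (439,279), not meant
- **Red:** (163,279)
- **Green:** (498,241)

Next is a close crop of the jars.

```bash
python3 - <<'E'
from h import *
p=cv2.imread("pics/top0.png"); q=cv2.imread("pics/scene0.png")
r=[]
for im,(u,v) in [(p,(238,210)),(p,(163,279)),(p,(498,241)),(q,(262,304)),(q,(290,381)),(q,(375,191))]:
    r.append(cv2.resize(im[v-30:v+30,u-30:u+30],(260,260),interpolation=cv2.INTER_CUBIC))
cv2.imwrite("pics/jars.png",np.vstack([np.hstack(r[:3]),np.hstack(r[3:])]))
C=cloud("top",np.load("pics/top0.npy"))
for nm,x,y,R0 in [("blue",605,203,30),("red",450,353,40),("green",552,-366,45),("stack",545,-85,39)]:
    m=(np.hypot(C[...,0]-x,C[...,1]-y)<R0+15)&(C[...,2]>(54 if nm!="stack" else 25))
    m=m.astype(np.uint8)
    cs,_=cv2.findContours(m,cv2.RETR_CCOMP,cv2.CHAIN_APPROX_NONE)
    for c in cs:
        if len(c)>20:
            e=cv2.fitEllipse(c); print(nm,np.array(e[0]).round(1),np.array(e[1]).round(1),ray_z("top",*e[0],60).round(1), np.median(C[m>0][:,2]).round(1))
E
```

```text
blue [236.9 209.1] [22.5 23.4] [605.2 194.7  60. ] 59.8
blue [236.8 209.2] [18.7 19.7] [604.9 194.9  60. ] 59.8
red [160.1 279. ] [32.3 33.6] [451.6 351.6  60. ] 59.4
red [160.1 278.9] [28.  29.7] [451.7 351.7  60. ] 59.4
green [500.7 239.4] [37.5 39.2] [ 552.2 -364.3   60. ] 59.3
green [500.8 239.3] [33.4 34.9] [ 552.4 -364.4   60. ] 59.3
stack [366.7 241.1] [38.4 40.7] [542.3 -84.7  60. ] 41.1
```

View pics/jars.png

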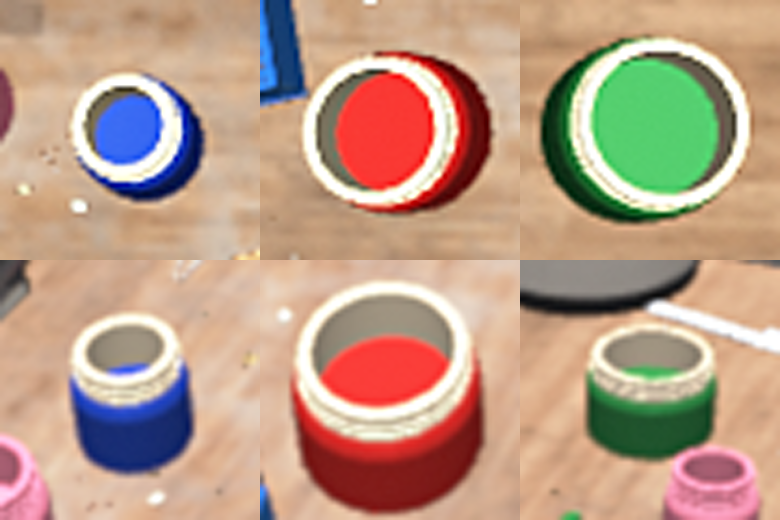

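```bash
python3 - <<'E'
from h import *
C=cloud("scene",np.load("pics/scene0.npy"))
for nm,x,y,R0 in [("blue",605,195,30),("red",452,352,40),("green",552,-364,45)]:
    m=((np.hypot(C[...,0]-x,C[...,1]-y)<R0+12)&(C[...,2]>54)).astype(np.uint8)
    cs,_=cv2.findContours(m,cv2.RETR_CCOMP,cv2.CHAIN_APPROX_NONE)
    for c in cs:
        if len(c)>20: e=cv2.fitEllipse(c); print(nm,"scene",ray_z("scene",*e[0],60).round(1))
# stack: per view, colour grey (low sat) region -> large rim outline
for n,win in [("top",(330,205,400,275)),("scene",(310,215,370,260))]:
    hsv=cv2.cvtColor(cv2.imread(f"pics/{n}0.png"),cv2.COLOR_BGR2HSV)
    C=cloud(n,np.load(f"pics/{n}0.npy"))
    for nm,z0,z1,rr in [("rim_lg",27,38.,39)]:
        m=((np.hypot(C[...,0]-542,C[...,1]+85)<48)&(C[...,2]>z0)).astype(np.uint8)
        m=cv2.morphologyEx(m,cv2.MORPH_OPEN,np.ones((5,5)))
        cs,_=cv2.findContours(m,cv2.RETR_EXTERNAL,cv2.CHAIN_APPROX_NONE)
        c=max(cs,key=len); e=cv2.fitEllipse(c); print(n,e, ray_z(n,*e[0],32).round(1))
    H=hsv[...,0].astype(int)
    for k,mm,zc in [("blue",abs(H-115)<12,62),("gs",abs(H-65)<18,56),("red",(H<6)|(H>174),50),("gl",abs(H-65)<18,44)]:
        m=(mm&(hsv[...,1]>120)&(hsv[...,2]>60)&(np.hypot(C[...,0]-542,C[...,1]+85)<115)).astype(np.uint8)
        N,L,S,c=cv2.connectedComponentsWithStats(m)
        for i in range(1,N):
            if S[i,4]<25: continue
            w=ray_z(n,*c[i],zc); v=w[:2]-[542,-85]
            zm=np.median(C[L==i][:,2])
            if abs(zm-zc)<3.5 or n=="scene": print(n,k,c[i].round(1),w.round(1),"zmed",zm.round(1),"r",np.hypot(*v).round(1),"ang",np.degrees(np.arctan2(v[1],v[0])).round(1))
E
```

```text
blue scene [603.  198.8  60. ]
blue scene [603.2 198.4  60. ]
red scene [449.2 356.6  60. ]
red scene [449.5 356.   60. ]
green scene [ 549.4 -359.5   60. ]
green scene [ 549.2 -359.5   60. ]
top ((366.33367919921875, 242.53074645996094), (33.76403045654297, 35.403812408447266), 72.02991485595703) [542.2 -85.1  32. ]
top blue [334.1 260.9] [498.7 -17.   62. ] zmed 61.7 r 80.6 ang 122.5
top gs [339.  215.7] [596.1 -25.   56. ] zmed 56.2 r 80.8 ang 48.0
top red [383.7 208.5] [ 614.6 -120.4   50. ] zmed 49.4 r 80.8 ang -26.0
top gl [403.9 244.9] [ 537.7 -164.9   44. ] zmed 43.8 r 80.0 ang -93.1
scene ((340.06890869140625, 240.01031494140625), (18.00832176208496, 28.68710708618164), 85.21865844726562) [544.2 -91.6  32. ]
scene blue [345.3 251.4] [496.7 -15.4  62. ] zmed 61.8 r 83.0 ang 123.1
scene gs [310.9 242.7] [592.3 -22.   56. ] zmed 55.7 r 80.6 ang 51.4
scene red [320.4 223.2] [ 612.4 -118.    50. ] zmed 49.2 r 77.7 ang -25.1
scene gl [310.9 242.7] [600.1 -36.6  44. ] zmed 55.7 r 75.6 ang 39.8
```

```bash
cat >> h.py <<'E'
def quat(phi_deg,flip=0):
    a=np.radians(phi_deg+180*flip); x=np.array([np.cos(a),np.sin(a),0]); z=np.array([0,0,-1.]); y=np.cross(z,x)
    return R.from_matrix(np.stack([x,y,z],1)).as_quat()
def hpos(c,phi,r,z): a=np.radians(phi); return [c[0]+r*np.cos(a),c[1]+r*np.sin(a),z]
J={"blue":(605,195.5),"red":(451.5,352),"green":(552,-364)}
E
python3 - <<'E'
from h import *
for u,v in [(302,263)]: print("free",ray_z("top",u,v,3).round(1))
S=(542.3,-85)
for nm,c,phi,z in [("b pick",S,122.5,38),("b place",J["blue"],-120,50),("gs pick",S,48,32),("gs aside",(505,55),100,20),("gs place",J["green"],180,56),("gs place200",J["green"],160,56),
  ("r pick",S,-26,26),("r place",J["red"],-90,50),("gl pick",S,-93,20),("gl place",J["green"],60,50)]:
    o=[]
    for f in (0,1):
        q=env.solve_ik(hpos(c,phi,78,z),quat(phi,f)); q2=env.solve_ik(hpos(c,phi,78,z+80),quat(phi,f))
        o.append((None if q is None else np.round(q,2).tolist(), q2 is not None))
    print(nm,o)
E
```

```text
free [496.3  55.8   3. ]
b pick [([0.35, 0.29, -0.61, 0.0, -0.67, -2.93], True), ([0.35, 0.29, -0.61, 0.0, -0.67, 0.21], True)]
b place [([0.56, 0.38, -0.42, 0.0, -0.77, -1.08], True), ([0.56, 0.38, -0.42, 0.0, -0.77, 2.06], True)]
gs pick [([0.28, 0.43, -0.4, 0.0, -0.74, 2.13], True), ([0.28, 0.43, -0.4, 0.0, -0.74, -1.02], True)]
gs aside [([0.65, 0.33, -0.6, 0.0, -0.63, 2.67], True), ([0.65, 0.33, -0.6, 0.0, -0.63, -0.47], True)]
gs place [([-0.33, 0.4, -0.37, 0.0, -0.8, -1.24], True), ([-0.33, 0.4, -0.37, 0.0, -0.8, 1.9], True)]
gs place200 [([-0.28, 0.38, -0.4, 0.0, -0.79, -1.64], True), ([-0.28, 0.38, -0.4, 0.0, -0.79, 1.5], True)]
r pick [([0.12, 0.47, -0.34, 0.0, -0.76, 1.0], True), ([0.12, 0.47, -0.34, -0.0, -0.76, -2.14], True)]
r place [([0.92, 0.31, -0.53, 0.0, -0.72, -0.92], True), ([0.92, 0.31, -0.53, 0.0, -0.72, 2.22], True)]
gl pick [([0.05, 0.4, -0.48, 0.0, -0.68, -0.11], True), (None, False)]
gl place [([-0.17, 0.49, -0.23, 0.0, -0.85, 2.79], True), ([-0.17, 0.49, -0.23, 0.0, -0.85, -0.35], True)]
```

```bash
python3 - <<'E'
from h import *
S=(542.3,-85); phi=122.5
env.gripper_to(0.5,60)
env.movep(hpos(S,phi,78,110),quat(phi,1)); t=env.get_time_s()
shot("top","t1",(270,170,430,290),5); print(t)
env.move_l(hpos(S,phi,78,38),feed=150)
print(env.get_time_s(),env.get_force(), env.get_eef_pos())
env.gripper_to(0.0,60)
print(env.get_time_s(),env.get_gripper_width(),env.get_force())
shot("top","t2",(270,170,430,290),5)
E
```

```text
3.1583
3.8417 [-0.73977708 -0.72880947  0.7153165 ] [500.78020779 -19.34212114  38.35248046]
4.225 0.12712553688796874 [-0.13873731  1.29799492  1.8173234 ]
```

View pics/t2.png

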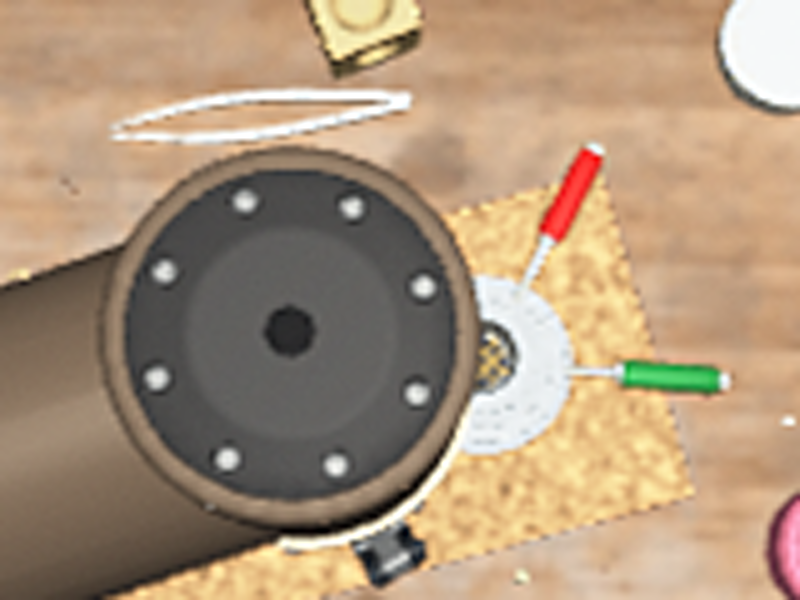

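The handle is gripped (opening 0.127, about 11 mm) and the stack looks undisturbed. The wrist covers most of the cup in the top view. Next I lift and carry it over the blue jar.

```bash
python3 - <<'E'
from h import *
p=env.get_eef_pos()
env.move_l([p[0],p[1],135],feed=200)
shot("scene","s3",(250,120,410,240),5); print(env.get_gripper_width())
phi=-120
env.movep(hpos(J["blue"],phi,78,110),quat(phi,1))
print(env.get_time_s(),env.get_gripper_width())
shot("top","t4",(160,130,320,250),5);p,d=shot("scene","s4",(200,220,360,340),5)
E
```

```text
0.12077897815086597
6.575 0.1264656371282388
```

View pics/s3.png

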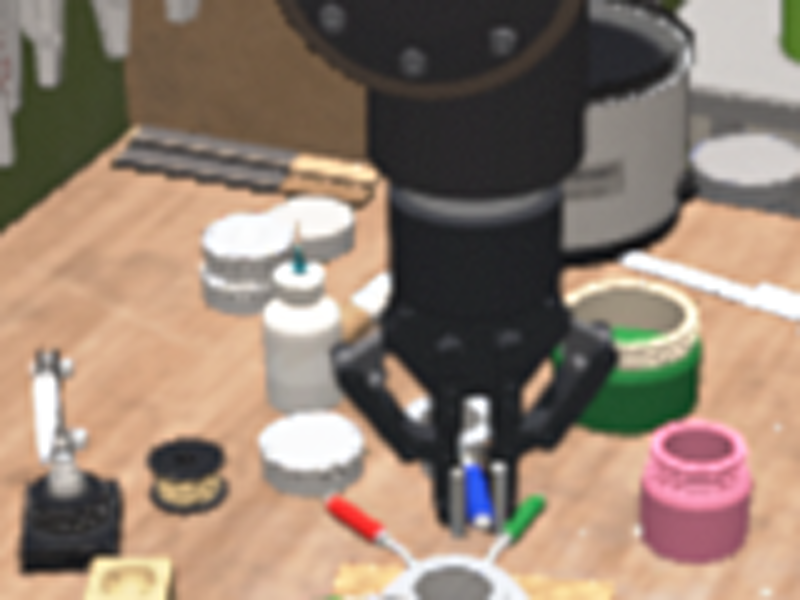

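View pics/t4.png

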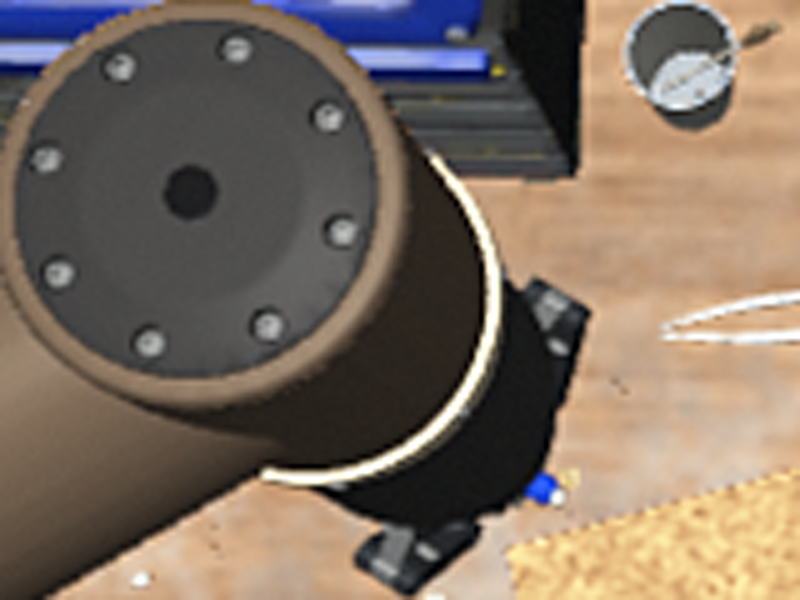

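View pics/s4.png

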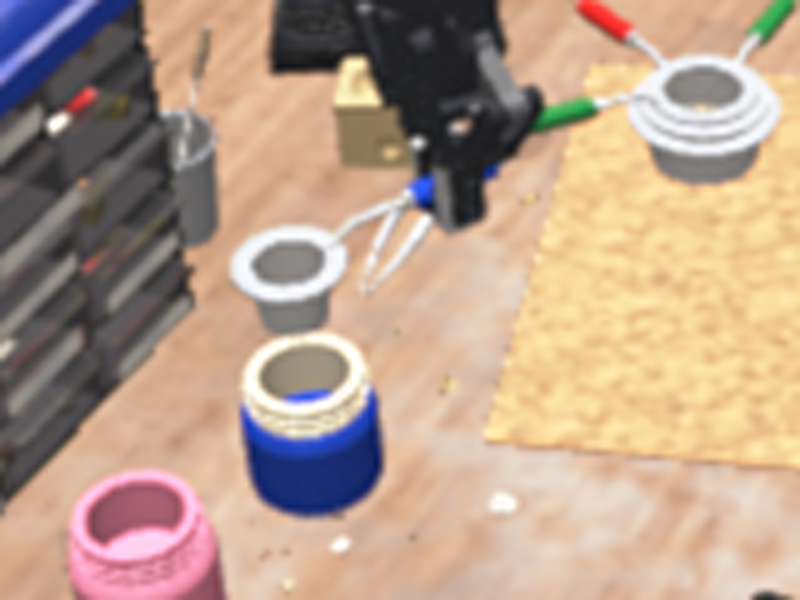

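```bash
cat >> h.py <<'E'
def fitring(n,D,c,rad,z0,z1,zp,minlen=18):
    C=cloud(n,D); m=((np.hypot(C[...,0]-c[0],C[...,1]-c[1])<rad)&(C[...,2]>z0)&(C[...,2]<z1)&(D>0)).astype(np.uint8)
    cs,h=cv2.findContours(m,cv2.RETR_CCOMP,cv2.CHAIN_APPROX_NONE); out=[]
    for k,cc in enumerate(cs):
        if len(cc)>=minlen:
            e=cv2.fitEllipse(cc); out.append(("hole" if h[0][k][3]>=0 else "out",ray_z(n,*e[0],zp).round(1),np.array(e[0]).round(1),np.array(e[1]).round(1)))
    return out
E
python3 - <<'E'
from h import *
p,d=capture("scene")
C=cloud("scene",d); u,v=200+290//5,220+265//5
print("rim pts",C[220+270//5-2:220+270//5+12:2,200+58].round(0).tolist())
print("left/right rim",C[220+53,200+47].round(1),C[220+53,200+68].round(1))
for r in fitring("scene",d,(605,195),33,112,132,123): print("cup",r)
for r in fitring("scene",d,(605,195),42,54,66,60): print("jar",r)
print(env.get_eef_pos(),env.get_force())
E
```

```text
rim pts [[614.0, 181.0, 108.0], [615.0, 182.0, 103.0], [612.0, 187.0, 102.0], [593.0, 213.0, 124.0], [592.0, 215.0, 120.0], [596.0, 210.0, 109.0], [598.0, 209.0, 102.0]]
left/right rim [622.8 207.8 122.5] [582.2 191.1 123.2]
cup ('out', array([602.6, 196.3, 123. ]), array([258.2, 272.1]), array([14.8, 26.2]))
cup ('hole', array([600.8, 202.5, 123. ]), array([257.4, 274. ]), array([ 6.4, 13.5]))
jar ('out', array([602.8, 199.4,  60. ]), array([260.4, 295.6]), array([17.1, 23.8]))
jar ('hole', array([603.3, 198.1,  60. ]), array([260.5, 295.2]), array([11.7, 19.4]))
[565.9186666  127.65405069 109.98014704] [ 0.5802002  -0.34155129 -0.57835209]
```

The cup hangs level: the two ends of its rim read 122.5 and 123.2 mm. It sits within about 2 mm of the jar mouth in the scene view, so I shift 1 mm and lower.

```bash
cat >> h.py <<'E'
def lower(x,y,z0,zend,fmax=8,step=2):
    env.move_l([x,y,z0],feed=120); f0=np.array(env.get_force())
    z=z0
    while z>zend:
        z=max(zend,z-step); env.move_l([x,y,z],feed=40)
        f=np.array(env.get_force())-f0
        if abs(f).max()>fmax: print("contact",z,f.round(1)); break
    print("low",z,(np.array(env.get_force())-f0).round(1),env.get_time_s())
    return z
E
python3 - <<'E'
from h import *
p=env.get_eef_pos()
lower(p[0]+.3,p[1]+1,76,51)
shot("scene","s5",(200,220,360,340),5)
E
```

```text
low 51 [-0.6  0.7  0.4] 10.4083
```

View pics/s5.png

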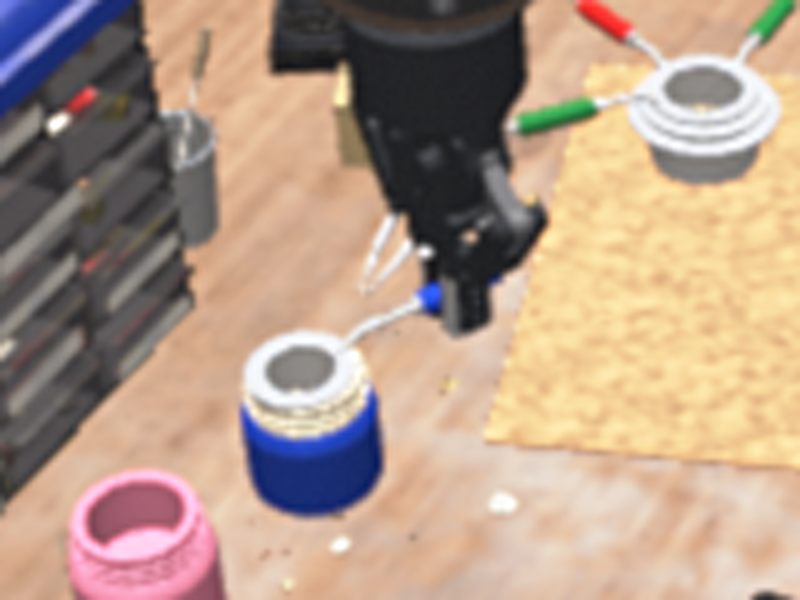

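```bash
cat >> h.py <<'E'
def handle(n,p,col,z,near,rad=125):
    hsv=cv2.cvtColor(p,cv2.COLOR_RGB2HSV); H=hsv[...,0].astype(int)
    mm={"blue":abs(H-115)<12,"green":abs(H-65)<18,"red":(H<6)|(H>174)}[col]
    m=(mm&(hsv[...,1]>120)&(hsv[...,2]>60)).astype(np.uint8); N,L,S,c=cv2.connectedComponentsWithStats(m); o=[]
    for i in range(1,N):
        if S[i,4]<40: continue
        w=ray_z(n,*c[i],z); v=w[:2]-np.array(near)
        if np.hypot(*v)<rad: o.append((w.round(1),np.hypot(*v).round(1),np.degrees(np.arctan2(v[1],v[0])).round(1),S[i,4]))
    return o
E
python3 - <<'E'
from h import *
p=env.get_eef_pos()
env.move_l([p[0],p[1],50.2],feed=30)
env.gripper_to(0.4)
env.move_l([p[0],p[1],125],feed=250)
pt,dt=shot("top","t6",(160,130,320,250),5); ps,ds=shot("scene","s6",(200,220,360,340),5)
S=(542.3,-85)
for z,c in [(56,"green"),(50,"red"),(44,"green")]: print(z,handle("top",pt,c,z,S))
print(fitring("scene",ds,(605,195),42,54,66,63), fitring("top",dt,(605,195),42,54,66,63))
print(fitring("top",dt,S,48,27,60,32))
print(env.get_time_s())
E
```

```text
56 [(array([596.1, -25. ,  56. ]), np.float64(80.6), np.float64(48.1), np.int32(87)), (array([ 536.4, -163.4,   56. ]), np.float64(78.6), np.float64(-94.3), np.int32(91))]
50 [(array([ 614.4, -120.3,   50. ]), np.float64(80.3), np.float64(-26.1), np.int32(92))]
44 [(array([598.1, -24.8,  44. ]), np.float64(82.1), np.float64(47.2), np.int32(87)), (array([ 537.7, -164.9,   44. ]), np.float64(80.0), np.float64(-93.3), np.int32(91))]
[('out', array([601.1, 201.3,  63. ]), array([260.5, 295.3]), array([17.3, 23.7])), ('hole', array([603.3, 202.1,  63. ]), array([259.4, 295.2]), array([ 7.7, 13.3]))] []
[('out', array([543.5, -86. ,  32. ]), array([366.8, 241.9]), array([36.2, 36.5])), ('hole', array([542. , -85.3,  32. ]), array([366.4, 242.6]), array([17.5, 17.8]))]
11.6083
```

View pics/s6.png

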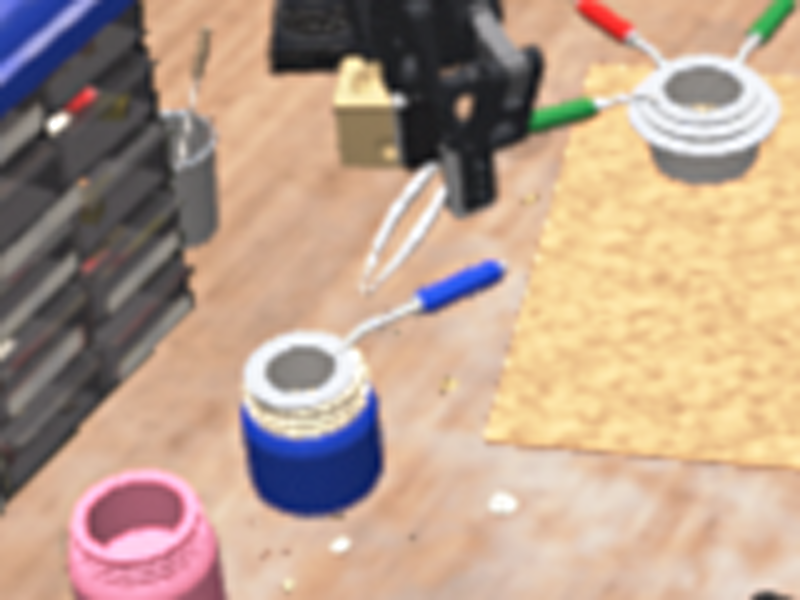

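Blue hangs level in its jar, with the rim ring at about (300,370) in the crop, and the rest of the stack hasn't moved. Small green goes to the free half next.

```bash
cat >> h.py <<'E'
def pick(c,phi,r,z,flip,zup=135,op=0.4):
    env.gripper_to(op,60)
    env.movep(hpos(c,phi,r,max(z+45,90)),quat(phi,flip))
    env.move_l(hpos(c,phi,r,z),feed=150)
    env.gripper_to(0.0,60); w=env.get_gripper_width()
    env.move_l(hpos(c,phi,r,zup),feed=200); print("picked",w,env.get_gripper_width(),env.get_force().round(1),env.get_time_s())
E
python3 - <<'E'
from h import *
S=(542.3,-85)
p=env.get_eef_pos()
pick(S,48,78,32,1)
shot("scene","s7",(250,160,410,280),5)
phi=115
env.movep(hpos((497,55),phi,78,70),quat(phi,1))
x,y,_=hpos((497,55),phi,78,0)
lower(x,y,30,20.5,step=3)
env.gripper_to(0.4)
env.move_l([x,y,110],feed=250)
print(env.get_time_s())
E
```

```text
picked 0.12367311527450932 0.1218403433210761 [ 0.5  0.3 -2.3] 15.95
low 20.5 [-1.7  2.6  3.3] 18.3333
19.1917
```

View pics/s7.png

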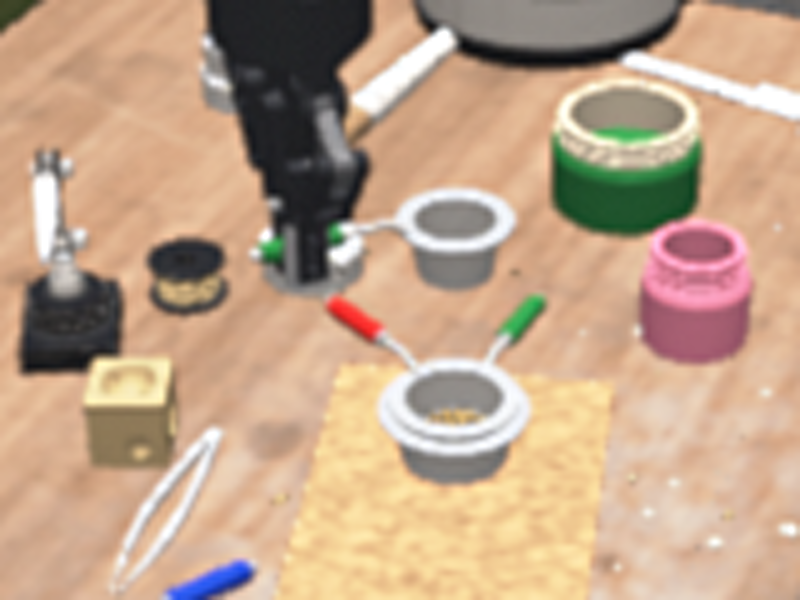

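Small green came out alone and level. Before picking red I'm checking that it stands properly and where the stack is.

```bash
python3 - <<'E'
from h import *
pt,dt=shot("top","t8",(230,150,430,300),4)
S=(542.3,-85)
for z,c in [(50,"red"),(44,"green")]: print(z,handle("top",pt,c,z,S))
print(handle("top",pt,"green",44,(497,55)))
print(fitring("top",dt,(497,55),36,24,40,33),fitring("top",dt,S,48,27,60,33))
E
```

```text
50 [(array([ 614.4, -120.3,   50. ]), np.float64(80.3), np.float64(-26.1), np.int32(92))]
44 [(array([ 537.7, -164.9,   44. ]), np.float64(80.0), np.float64(-93.3), np.int32(91))]
[]
[('out', array([498.7,  54.5,  33. ]), array([301.5, 261. ]), array([25.3, 26.3])), ('hole', array([498.4,  53.3,  33. ]), array([302. , 261.2]), array([18.5, 19. ]))] [('out', array([542.5, -86.6,  33. ]), array([367. , 242.4]), array([34.8, 36.6])), ('hole', array([541.6, -86.2,  33. ]), array([366.8, 242.8]), array([22.9, 23. ]))]
```

View pics/t8.png

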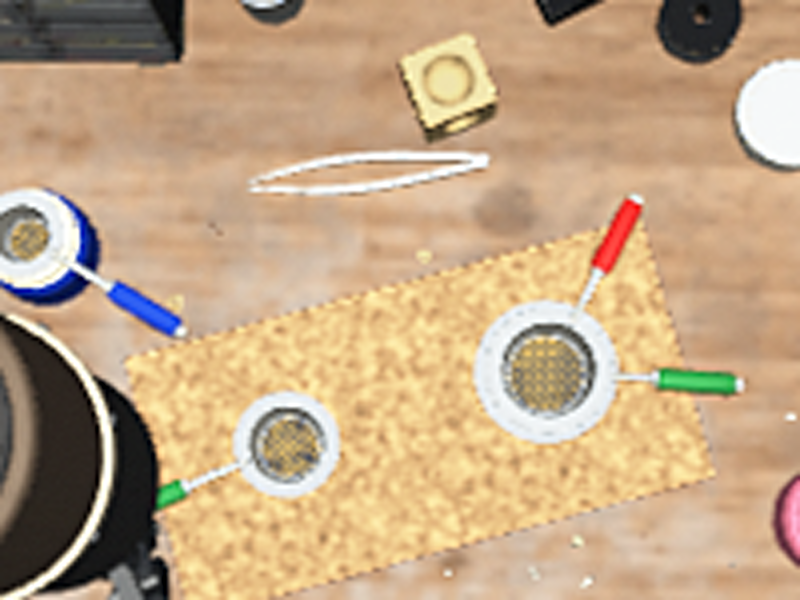

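```bash
python3 - <<'E'
from h import *
S=(542.3,-85)
pick(S,-26,78,26,0)
phi=-90
env.movep(hpos(J["red"],phi,78,110),quat(phi,0))
ps,ds=shot("scene","s9",(210,280,370,400),5)
c=J["red"]
print("cup",fitring("scene",ds,c,44,114,130,123)); print("jar",fitring("scene",ds,c,52,54,66,60))
pt,dt=capture("top"); S=(542.3,-85); print(handle("top",pt,"green",44,S), handle("top",pt,"green",44,(498,54)),fitring("top",dt,S,48,27,60,33))
print(env.get_time_s())
E
```

```text
picked 0.12516194227114655 0.12391329873196462 [ 0.4 -0.4 -1.7] 22.1833
cup [('out', array([448.8, 353.5, 123. ]), array([286.6, 347.7]), array([30.8, 39.8])), ('hole', array([447.5, 357.7, 123. ]), array([286. , 349.7]), array([20.2, 29.2]))]
jar [('out', array([449.2, 356.7,  60. ]), array([287.9, 372.9]), array([30.3, 37.5]))]
[(array([ 537.7, -164.9,   44. ]), np.float64(80.0), np.float64(-93.3), np.int32(91))] [(array([465.4, 127.5,  44. ]), np.float64(80.4), np.float64(113.9), np.int32(91))] [('out', array([541.6, -86.1,  33. ]), array([366.8, 242.8]), array([34.3, 36.1])), ('hole', array([541.2, -85.1,  33. ]), array([366.3, 243. ]), array([27.8, 28.7]))]
23.9583
```

View pics/s9.png

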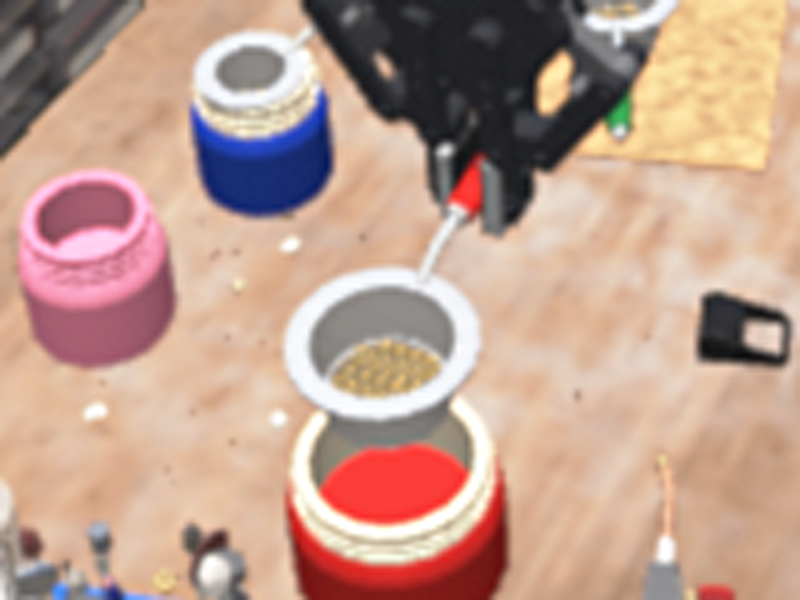

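Red is held level over the red jar, with the rim at about (382,345) in the crop. I lower it with a 1.5 mm shift in y.

```bash
python3 - <<'E'
from h import *
p=env.get_eef_pos()
lower(p[0],p[1]+1.5,74,50.5,step=3)
shot("scene","s10",(210,280,370,400),5)
env.move_l([p[0],p[1]+1.5,50.2],feed=30)
env.gripper_to(0.4)
env.move_l([p[0],p[1]+1.5,125],feed=250)
shot("scene","s11",(210,280,370,400),5)
pt,dt=shot("top","t11",(140,230,300,350),5)
print(handle("top",pt,"red",74,J["red"],100),env.get_time_s())
E
```

```text
low 50.5 [-0.9 -2.3  5. ] 26.4083
[(array([453.1, 282.5,  74. ]), np.float64(69.5), np.float64(-88.7), np.int32(152))] 27.6083
```

View pics/s11.png

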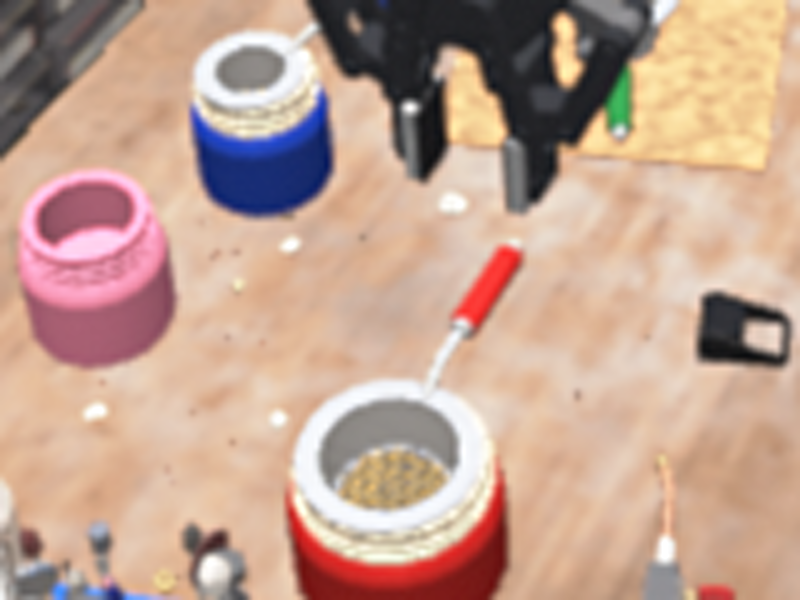

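Red is seated level. Next is large green.

```bash
python3 - <<'E'
from h import *
S=(541.8,-85)
pick(S,-93.2,78,20,0)
phi=45;c=J["green"]
env.movep(hpos(c,phi,78,112),quat(phi,0))
ps,ds=shot("scene","s12",(310,120,440,220),6)
print("cup",fitring("scene",ds,c,52,116,134,125)); print("jar",fitring("scene",ds,c,58,54,66,60))
pt,dt=shot("top","t12",(430,170,570,290),5)
print(fitring("top",dt,c,58,54,66,60),env.get_time_s(),env.get_joint_positions().round(2))
E
```

```text
picked 0.12581025935363035 0.12277930124304354 [ 0.4 -0.7 -1.7] 31.1333
cup [('out', array([ 550.6, -354.7,  125. ]), array([374.8, 164. ]), array([12.5, 26.7])), ('hole', array([ 549.7, -351.7,  125. ]), array([374.7, 164.5]), array([ 9.1, 19.9]))]
jar [('out', array([ 549.1, -358.8,   60. ]), array([375. , 183.4]), array([13.2, 25.8]))]
[('out', array([ 555. , -369.3,   60. ]), array([503.1, 238. ]), array([38. , 42.5]))] 33.4917 [-0.18  0.46 -0.12  0.   -0.99  2.54]
```

View pics/s12.png

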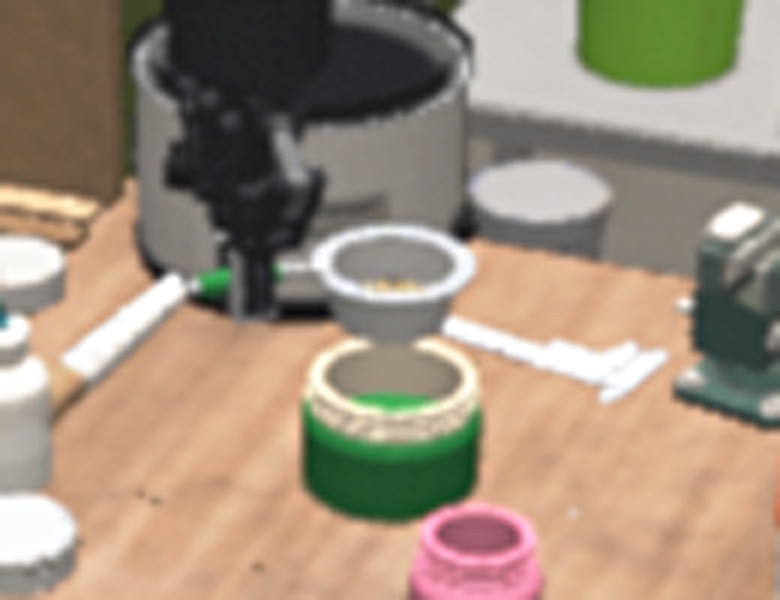

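View pics/t12.png

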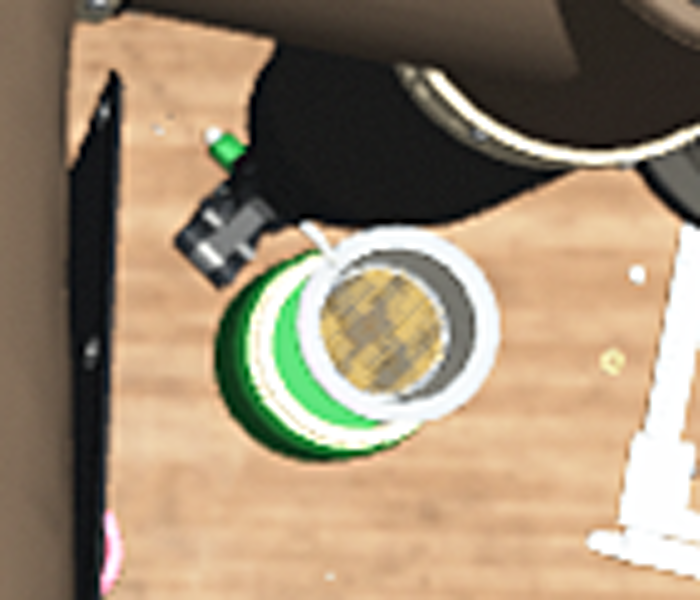

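The large cup is visible in the top view here, so I can measure it there directly.

```bash
python3 - <<'E'
from h import *
pt,dt=capture("top");c=J["green"]
for r in fitring("top",dt,c,50,118,132,125): print(r)
C=cloud("top",dt)
m=(np.hypot(C[...,0]-c[0],C[...,1]-c[1])<42)&(C[...,2]>112)&(C[...,2]<135)
q=C[m]; A=np.c_[q[:,:2]-c,np.ones(len(q))]; print(np.linalg.lstsq(A,q[:,2],rcond=None)[0].round(3), len(q))
print(env.get_eef_pos().round(1))
E
```

```text
('out', array([ 553.9, -360.5,  125. ]), array([509.4, 234.6]), array([37.8, 40.5]))
('hole', array([ 553.2, -359.9,  125. ]), array([509.1, 235. ]), array([30.3, 32.2]))
[-7.00000e-03  2.90000e-02  1.22347e+02] 583
[ 607.2 -308.7  112.1]
```

Both views agree that the cup is off the jar centre by about (-1.2, -4) mm. I correct by (-1.2, -3.7) and lower.

```bash
python3 - <<'E'
from h import *
p=env.get_eef_pos(); x,y=p[0]-1.2,p[1]-3.7
lower(x,y,74,50.5,step=3)
env.move_l([x,y,50.2],feed=30)
env.gripper_to(0.4)
env.move_l([x,y,125],feed=250)
ps,ds=shot("scene","s13",(310,120,440,220),6)
pt,dt=shot("top","t13",(430,170,570,290),5)
c=J["green"]
print(fitring("top",dt,c,58,56,70,63)); print(handle("top",pt,"green",74,c,110),env.get_time_s())
C=cloud("top",dt); q=C[(np.hypot(C[...,0]-c[0],C[...,1]-c[1])<42)&(C[...,2]>55)&(C[...,2]<75)]
print(np.linalg.lstsq(np.c_[q[:,:2]-c,np.ones(len(q))],q[:,2],rcond=None)[0].round(3))
E
```

```text
low 50.5 [-0.5  0.9  2.8] 36.0083
[('out', array([ 551.9, -363.9,   63. ]), array([501. , 239.3]), array([37.2, 38.9])), ('hole', array([ 552.2, -363.8,   63. ]), array([500.9, 239.2]), array([28.1, 30. ]))]
[(array([ 617.9, -298.9,   74. ]), np.float64(92.7), np.float64(44.6), np.int32(41)), (array([ 535.7, -325.2,   74. ]), np.float64(42.1), np.float64(112.8), np.int32(138))] 37.1583
[2.0000e-03 0.0000e+00 6.1951e+01]
```

View pics/s13.png

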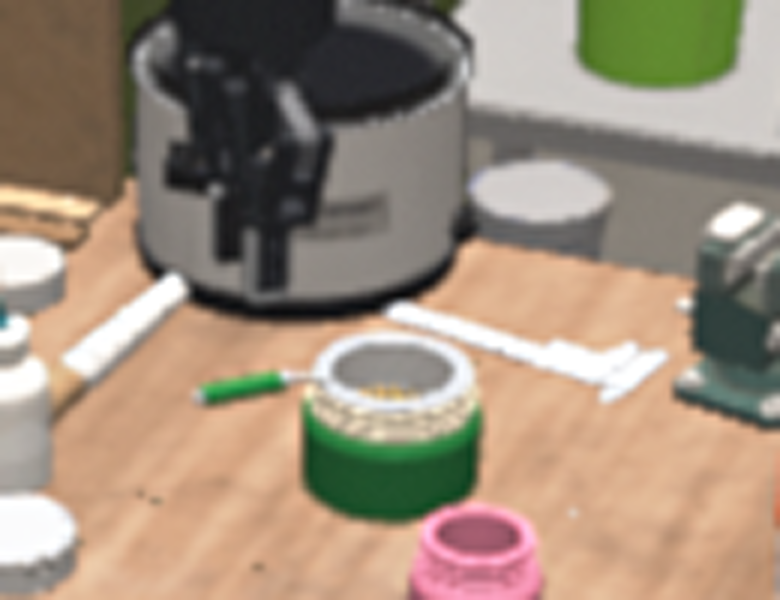

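View pics/t13.png

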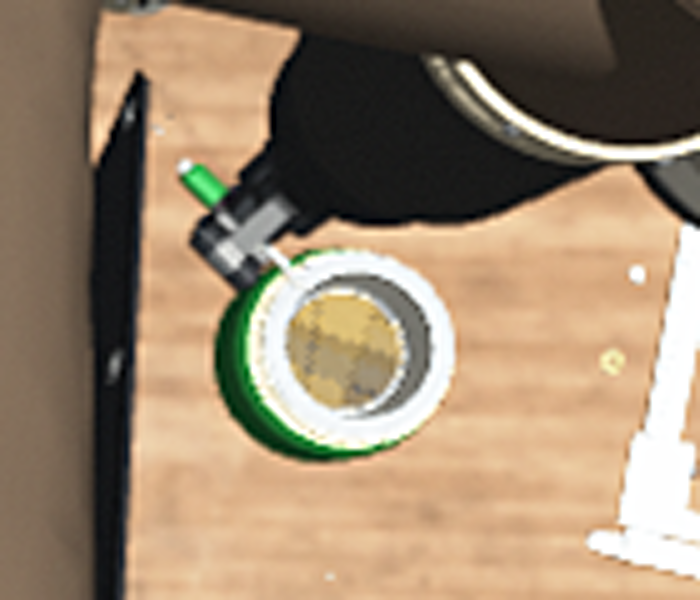

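Large green is home: slope is about 0 and it is centred at (552,-364). Now the small one.

```bash
python3 - <<'E'
from h import *
pick((498,54.3),114,78,20,1,zup=140)
phi=165;c=(552,-364)
env.movep(hpos(c,phi,78,125),quat(phi,1))
ps,ds=shot("scene","s14",(310,120,440,220),6)
pt,dt=shot("top","t14",(430,170,570,290),5)
print("top",fitring("top",dt,c,42,128,146,138)); print("scene",fitring("scene",ds,c,42,130,146,138))
print("scene large",fitring("scene",ds,c,52,55,70,63))
print(env.get_time_s(),env.get_eef_pos().round(1))
E
```

```text
picked 0.12683686595623742 0.12723871662944974 [ 0.5  0.1 -1.1] 41.4417
top []
scene [('out', array([ 549.1, -356.5,  138. ]), array([375.7, 159.7]), array([ 9.4, 19.7])), ('hole', array([ 550.2, -354.1,  138. ]), array([375., 160.]), array([ 6.2, 13.2]))]
scene large [('out', array([ 548.3, -356.7,   63. ]), array([375. , 182.9]), array([14.5, 27.6])), ('hole', array([ 548.7, -358.3,   63. ]), array([375.1, 182.7]), array([ 8.8, 19.4]))]
43.2583 [ 477.1 -343.   124.9]
```

View pics/s14.png

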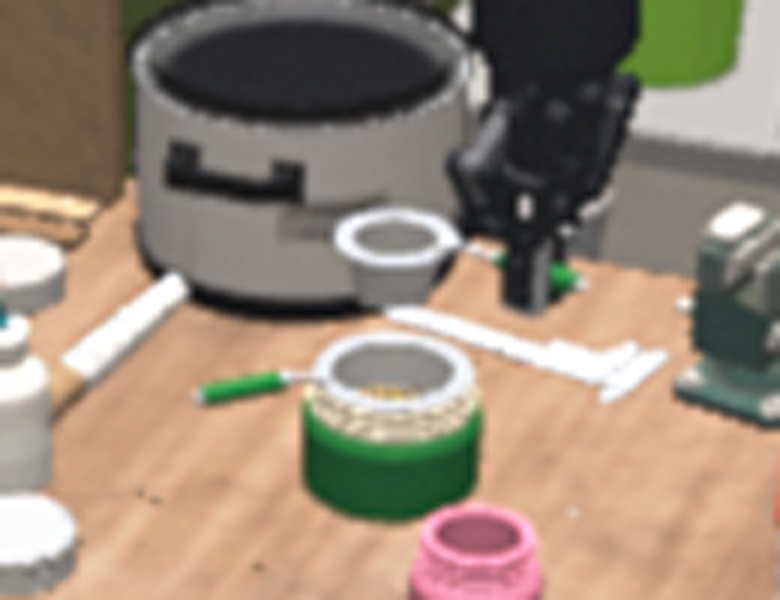

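View pics/t14.png

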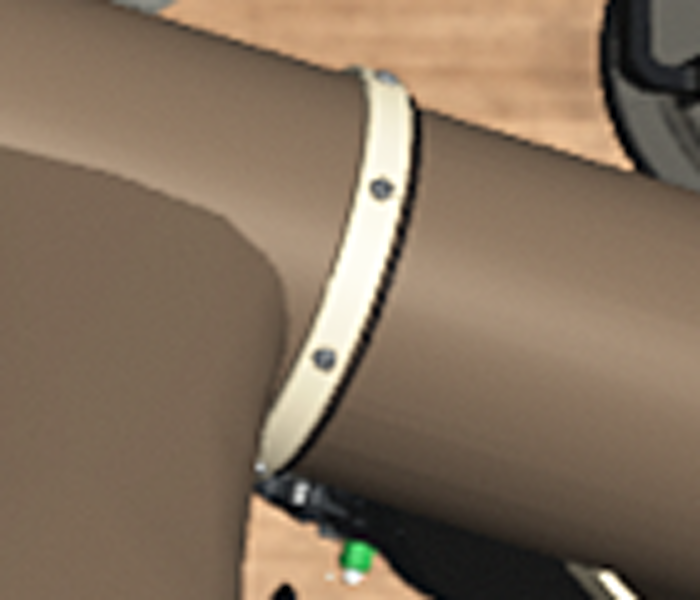

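```bash
python3 - <<'E'
from h import *
p=env.get_eef_pos(); x,y=p[0]-.7,p[1]-2
lower(x,y,84,57,step=3)
shot("scene","s15",(310,120,440,220),6)
env.move_l([x,y,56.2],feed=30); print(env.get_force())
env.gripper_to(0.4)
env.move_l([x,y,140],feed=250)
ps,ds=shot("scene","s16",(310,120,440,220),6); print(env.get_time_s())
E
```

```text
low 57 [-0.8 -0.3  0.6] 46.0
[-1.83863135 -0.37916499  3.87127276]
47.1833
```

View pics/s16.png

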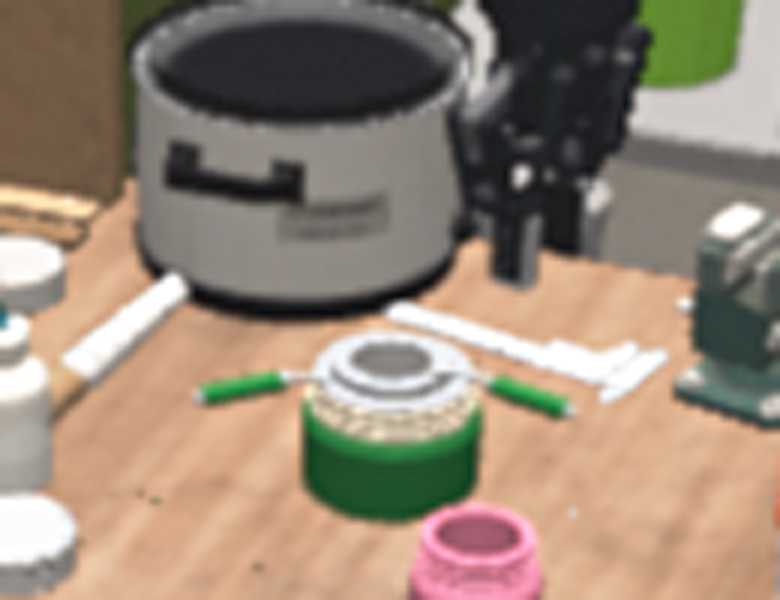

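Small green is in, with the two handles well apart. I move the arm clear and check every cup in the top view for level and centring.

```bash
python3 - <<'E'
from h import *
env.movep([480,-60,300],quat(180,1) if env.solve_ik([480,-60,300],quat(180,1)) is not None else env.get_tcp_rot())
pt,dt=shot("top","t17",(130,170,540,320),1.9)
C=cloud("top",dt)
for n,c,rad,z0,z1,zp in [("blue",J["blue"],24,55,72,63),("red",J["red"],35,55,72,63),("gl",J["green"],39,55,65,63),("gs",J["green"],30,65.5,76,69)]:
    q=C[(np.hypot(C[...,0]-c[0],C[...,1]-c[1])<rad)&(C[...,2]>z0)&(C[...,2]<z1)]
    print(n,"plane",np.linalg.lstsq(np.c_[q[:,:2]-c,np.ones(len(q))],q[:,2],rcond=None)[0].round(3),len(q))
    for r in fitring("top",dt,c,rad+5,z0,z1,zp): print("   ",r)
    # sector medians of height
print(handle("top",pt,"green",76,J["green"],110),handle("top",pt,"blue",74,J["blue"],110),handle("top",pt,"red",74,J["red"],110),env.get_time_s())
E
```

```text
blue plane [ 1.0000e-02 -3.0000e-03  6.2577e+01] 139
    ('out', array([611.3, 196.7,  63. ]), array([235.8, 206.1]), array([15.3, 21.9]))
red plane [0. 0. 0.] 0
gl plane [ 1.0000e-03 -1.0000e-02  6.1897e+01] 442
    ('out', array([ 548. , -356.1,   63. ]), array([497.3, 241.1]), array([21.3, 27.9]))
    ('out', array([ 552.3, -363.8,   63. ]), array([501. , 239.1]), array([34.8, 36.3]))
gs plane [-7.0000e-03  7.0000e-03  6.9198e+01] 305
    ('out', array([ 553.6, -364.6,   69. ]), array([502.3, 238.2]), array([27., 28.]))
    ('hole', array([ 553.4, -363.9,   69. ]), array([501.9, 238.3]), array([19.9, 20.9]))
[(array([ 609.5, -306.2,   76. ]), np.float64(81.6), np.float64(45.2), np.int32(95)), (array([ 538.7, -321.1,   76. ]), np.float64(44.9), np.float64(107.2), np.int32(113)), (array([ 477.2, -342.8,   76. ]), np.float64(77.7), np.float64(164.2), np.int32(103))] [] [] 48.475
```

View pics/t17.png

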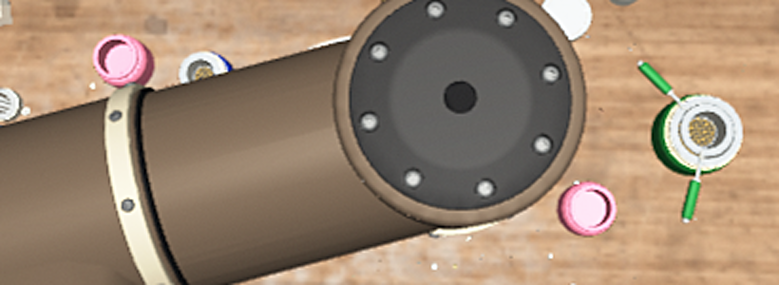

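Green checks out: both cups are flat, at heights 62 and 69 mm. The arm covers red and blue, so I move it away (back to the start pose) and check those too.

```bash
python3 - <<'E'
from h import *
env.movej([-1.029,0.359,0.012,0,-1.224,-0.288])
pt,dt=shot("top","t18",(130,170,540,320),1.9)
C=cloud("top",dt)
for n,c,rad,z0,z1,zp in [("blue",J["blue"],24,55,68,63),("red",J["red"],35,55,68,63),("gl",J["green"],39,55,65,63),("gs",J["green"],30,65.5,76,69)]:
    q=C[(np.hypot(C[...,0]-c[0],C[...,1]-c[1])<rad)&(C[...,2]>z0)&(C[...,2]<z1)]
    print(n,"plane",np.linalg.lstsq(np.c_[q[:,:2]-c,np.ones(len(q))],q[:,2],rcond=None)[0].round(3),len(q))
    for r in fitring("top",dt,c,rad+5,z0,z1,zp): print("   ",r)
for k,a in [("green","green"),("blue","blue"),("red","red")]: print(k,[h for h in handle("top",pt,k,74,J[a],110)])
print(env.get_time_s())
E
```

```text
blue plane [5.0000e-03 2.0000e-03 6.2487e+01] 251
    ('out', array([605.1, 194.9,  63. ]), array([236.5, 208.9]), array([22.7, 23.3]))
    ('hole', array([605.4, 196.3,  63. ]), array([235.9, 208.8]), array([13.6, 14.8]))
red plane [-2.0000e-03  1.2000e-02  6.1995e+01] 460
    ('out', array([451.4, 351.6,  63. ]), array([159.6, 279. ]), array([32. , 33.5]))
    ('hole', array([451.8, 351.8,  63. ]), array([159.5, 278.8]), array([22.7, 24.4]))
gl plane [ 2.1000e-02 -9.0000e-03  6.1831e+01] 463
    ('out', array([ 548.1, -370.7,   63. ]), array([504.3, 241.2]), array([10.5, 16. ]))
    ('out', array([ 571.3, -370.9,   63. ]), array([504.3, 230.2]), array([2.2, 9.1]))
    ('out', array([ 552.1, -363.6,   63. ]), array([500.9, 239.2]), array([34.9, 36.3]))
gs plane [-3.0000e-03  1.3000e-02  6.9243e+01] 296
    ('out', array([ 553.7, -364.7,   69. ]), array([502.3, 238.1]), array([26.4, 27.6]))
    ('hole', array([ 553.6, -364.2,   69. ]), array([502.1, 238.2]), array([20.1, 20.7]))
green [(array([ 609.9, -306.7,   74. ]), np.float64(81.5), np.float64(44.7), np.int32(95)), (array([ 539.3, -321.8,   74. ]), np.float64(44.1), np.float64(106.7), np.int32(108)), (array([ 477.3, -343.4,   74. ]), np.float64(77.5), np.float64(164.6), np.int32(103))]
blue [(array([603. , 161.8,  74. ]), np.float64(33.8), np.float64(-93.4), np.int32(57)), (array([575.8, 180. ,  74. ]), np.float64(33.0), np.float64(-152.0), np.int32(80)), (array([566.4, 128.8,  74. ]), np.float64(77.1), np.float64(-120.1), np.int32(94))]
red [(array([450.1, 301.5,  74. ]), np.float64(50.5), np.float64(-91.6), np.int32(371))]
50.9167
```

View pics/t18.png

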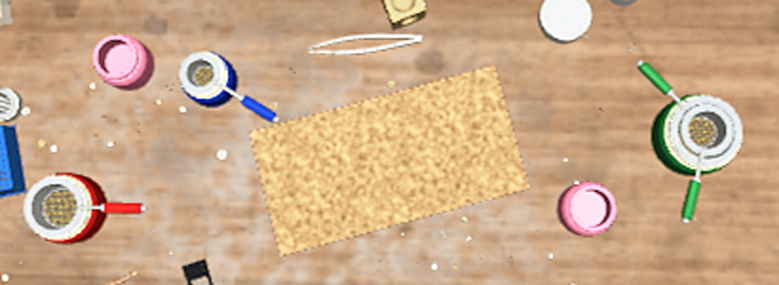

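All four are in place, level and centred, and the arm is clear, so I'm handing in.

```bash
python3 -c "
from h import *
env.sign_off(); print(env.get_time_s())"
```

```text
the job is handed in; nothing more can be done
the job is handed in; nothing more can be done
```

I took the stack apart and handed the job in at about 51 s: blue and red hang in their jars, and large green hangs in the green jar with small green standing flat inside it. Small green waited on the free half of the mat meanwhile.

**Last checks (top view, arm back at its start pose and touching nothing):**

| Cup | Rim height (expected) | Tilt | Centre |
|---|---|---|---|
| Blue | 62.5 mm (63) | below 0.025 rad | within about 1.5 mm of the jar centre measured at the start |
| Red | 62.0 mm (63) | below 0.025 rad | within about 1.5 mm of the jar centre measured at the start |
| Large green | 61.8 mm (63) | below 0.025 rad | within about 1.5 mm of the jar centre measured at the start |
| Small green | 69.2 mm (69) | below 0.025 rad | about 2 mm from large green |

- **Green handles:** they point about 120° apart, roughly 137 mm between their middles.
- **Jars:** all three are standing.

**Disagreements:** the scene camera's positions differed from the top camera's by up to about 4 mm, so I relied on the top view. I used the scene view only to compare each cup with its jar. Large green showed about 4 mm off in both views before lowering, and I corrected it.

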